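# Clamp a tube rack on the mixer to a firm, set tension

### The arm

A 6-joint arm with a two-finger parallel gripper is mounted at the origin on the work surface. World frame = base frame: x ahead of the robot, y to its left, z up, the work surface at z = 0. Lengths are in mm, angles in rad, forces in N, time in s.
With the tool pointing down it reaches from about 350 to 775 mm from the base axis. Payload 7.3 kg.
Tool frame: the origin (TCP) lies at the very end of the fingers, on their centre line; the grasp point (between the pads) lies 19 mm behind it; x points along the fingers, y is the direction in which the jaws open and shut, and the axes are right-handed (so a half turn about x gives the same grasp; the last joint's range is limited). The gripper opens to 92 mm and grips with 3 to 60 N. Pads are 19 mm wide; open, the fingers measure 130 mm over their backs; the gripper's body (75 mm by 190 mm) begins 47 mm behind the grasp point.
Start: joints at [1.112, 0.342, 1.524, -0, 1.275, -0.146], TCP at [161.542, 499.551, 203.041] pointing down, gripper open.
Joint ranges: [-2.53, 2.53], [-0.77, 2.02], [0.04, 2.7], [-1, 4.14], [0.28, 2.66], [-3.11, 3.11]. Speed limits (rad/s): [2.57, 2.57, 3.14, 3.14, 3.14, 3.14].

### API

Orientations are given as [roll, pitch, yaw] about the fixed x, y, z axes, in that order (R = Rz(yaw) Ry(pitch) Rx(roll)).
In Python, from plant import bot gives the robot as it stands.
- The arm moves only by the tool step_arm, never from a script. Its argument "targets" is a list that holds one entry, the list of rows, each a list of 4 numbers: the shift along the tool's x, y, z in m, then the turn about the tool's x in degrees. A call has exactly 5 rows; each row is the pose to reach, as a shift and turn from the pose measured when the call began, along the tool's axes at that moment; what a row does not reach only later rows make up. A row lasts 1/12 s, in which the tool goes at most 41.7 mm and 7.16 degrees, less where a joint would pass 70% of its speed; a pose out of reach is approached as far as the arm can. A call with a gripper value outside its range is refused whole. "jaw" is the closure, from 0 (fully open) to 1 (shut), set as the call begins (left out, the last holds). The fingers move at their own pace and stop on an object; the grip force is fixed at half the most. Time passes only in rows, so rows that repeat a pose let the fingers close, or fill a call up. It gives the time, the measured TCP pose, the force and the opening at its end, in the units of the state.
- bot.get_obs(): the state, without advancing time (a new reading comes with each control period).
- bot.capture(name): name is "side" or "top"; returns a dict with "color" (420x560x3 uint8, red, green, blue), "depth" (420x560 float32, mm along the optical axis (not along the pixel's ray), 0 where there is no reading), "fov_y" (degrees; the focal length in pixels is half the picture's height over the tangent of half this angle, whatever the lens; pixels are square), "cx", "cy" (the principal point, pixels), "dist_coeffs" ([k1, k2, p1, p2, k3] as OpenCV has them; the pictures are not rectified), "rvec" (rotation vector, rad) and "tvec" (3), from world to camera coordinates, as OpenCV has them. Camera axes: x right, y down, z forward; pixel columns grow to the right and rows downward; lengths in mm; the calibration is good to about 2 mm. A picture is of the moment at which its call begins.
- bot.close_job(): hands the job in, once; it reports no verdict.
The state is a dict: "time": time; "joint_positions": joint angles; "dq": joint speeds; "tau": joint torques, N m; "tool_pos": TCP position; "tcp_rot": TCP orientation; "contact_force": force on the tool from outside, world axes, zero at the start; "moment": the same for the moment, N m; "grip_width": finger opening in mm.
Only numpy, scipy, OpenCV 4.12 (cv2) and the standard library are available. Lean on these libraries where they do the work, as an engineer would, in place of code of your own. Each camera call takes 0.05 s, during which the arm holds its last target. There are 200 camera calls.

### The job

Put the small two-row tube rack on the mixer's platform, lengthwise between the fence and the jaw, and let go of it. Then wind the tension wheel clockwise (seen from above) by its crank until the jaw has pushed the rack home against the fence and the crank has gone firm, about 4 to 5 N stiffer at the knob than while it ran free, and no further, as overwinding cracks the rack. Let go of the crank, with the rack clamped, and leave everything else where it is.

Things in the scene. Friction and masses are not known exactly. Their poses are not given: they have to be found in the camera images.
- rack: the small orange tube rack with two rows of five places (some with white-capped tubes): 56 mm wide (its x), 110 mm long (its y), 50 mm high, caps 7 mm more; about 0.25 kg; origin at the centre of its underside; the same either way round. Lift it by its long sides.
- mixer: white clamp mixer, fixed; origin on the bench, z up. Base 150 mm (x) by 340 mm (y -180 to 160). Rubber platform: top at z 50, x -55 to 55, y -165 to 0. At its -y end a fence 90 mm wide, 45 mm above the platform, face at y -150. The jaw comes from +y. At the +y end a housing 130 x 112 mm, 102 mm tall, centred at y 96, carries the tension wheel.
- home (a point): on the platform's top: where the middle of the rack's underside is when the rack is home against the fence (x 0, y -95, z 50 mm of the mixer), rack's length along the mixer's y. Put the rack down with about 6 mm to spare from the fence; winding pushes it home. At the start a rack that is home has 11 to 24 mm of room to the jaw's pad.
- jaw: aluminium jaw block 74 x 24 x 34 mm, origin at its centre; 7 mm to the mixer's -y per radian of wheel. Its sprung rubber pad (12 N/mm) is on a foot screwed out by an unknown amount, face 30 to 36 mm to -y of the origin, so where the clamp goes firm is found only by feel. Its push on the rack must end at 14 to 40 N; 52 N cracks the rack.
- wheel_hub (a point): centre of the tension wheel's top face, 115 mm above the bench: flat disc 114 mm across, vertical axis, hub nut 3 mm proud. Clockwise from above closes the jaw (1.9 to 4 rad to firm); friction holds it. Force along the circle at the knob: 7 N running free (1 to 3 N less in pauses), then it rises 1.9 N per mm of pad travel: 2.5 N over free running is just enough, 4 to 5 right, 6 the most, 8 cracks the rack.
- crank_mid (a point): middle of the crank knob: an upright black knob 20 mm across, 44 mm tall, on the wheel's disc, 45 mm from the wheel's axis, free to spin on its pin. This point is 139 mm above the bench, 20 mm below the knob's top and 24 mm above the disc's face.
- long_rack: bystander: the longer orange rack, 74 x 165 x 62 mm, three rows; origin at the centre of its underside
- reagent: bystander: amber bottle, 60 mm across, 120 mm tall
- stain: bystander: white bottle, 48 mm across, 90 mm tall
- beaker: bystander: clear plastic cup, 68 mm across, 80 mm tall
- slide_box: bystander: grey flat box 85 x 100 x 28 mm
- marker: bystander: black marker pen, 12 mm thick, 132 mm long, lying
- jar: bystander: white jar, 60 mm across, 60 mm tall

How it is judged (in metres and radians):
On the way, in this order (a step that is already met when the one before it is completed fails the run):
1. the rack stands on the platform between fence and jaw, let go, not yet clamped (x of rack in the frame of mixer between -0.012 and 0.012 m and angle between rack's own z axis and vertical below 0.06 rad and angle between the y axis of rack and the y axis of mixer, either way round below 0.12 rad and z of rack in the frame of mixer between 0.045 and 0.055 m and y of rack in the frame of mixer between -0.099 and -0.07 m and contact force between rack and the fingers below 0.1 N and contact force between jaw and rack below 5 N), for 0.2 s.
2. the jaw presses the rack against the fence firmly (14 to 40 N) (contact force between jaw and rack between 14 and 40 N), for 0.2 s.
At the end, for the whole second after the job is handed in: The rack stands upright on the platform (tilt below 0.06 rad), lengthwise (within 0.12 rad), within 12 mm of the platform's middle line and within 4 mm of home against the fence, at rest, and the jaw presses on it with 14 to 40 N (all of step 2 and x of rack in the frame of mixer between -0.012 and 0.012 m and angle between rack's own z axis and vertical below 0.06 rad and angle between the y axis of rack and the y axis of mixer, either way round below 0.12 rad and z of rack in the frame of mixer between 0.045 and 0.055 m and y of rack in the frame of mixer between -0.099 and -0.091 m and linear speed of rack below 0.01 m/s); the robot touches nothing.
It fails at once if the jaw squeezes the rack with more than 52 N (rack cracked) (contact force between jaw and rack above 52 N).
It fails at once if a bystander is moved by more than 30 mm (distance of any of long_rack, reagent, stain, beaker, slide_box, marker, jar from where it was at the start of the episode above 0.03 m).
It also fails if it takes over 61 s, if anything falls off the work surface, if the arm or the gripper's body presses on something with over 40 N, if the wrist force passes 120 N, or if a joint passes its speed limit or range.

## Working session

There is one attempt and no reset: what is moved stays moved. The work goes in short steps, Python scripts to look and compute and a tool call to move; the robot and the scene stay as the last step left them, time stands still between calls to the robot, and variables do not carry over. Pictures are saved under pics/ and viewed, about 8 in all and at most 12, crops included, and the job is handed in when it is done.

Besides the shell and the picture viewer there is one more tool, called after "Emit:" by a JSON object that holds its "op" and its "data", one argument or row to a line. step_arm: Moves the arm, as the interface text tells. Its arguments: {"type":"object","properties":{"targets":{"type":"array","items":{"type":"array","items":{"type":"array","items":{"type":"number"}}}},"jaw":{"type":"number"}},"required":["targets"]}

```bash
ls; mkdir -p pics; cat > h.py <<'E'
import numpy as np, cv2
from plant import bot
def cap(n):
    c=bot.capture(n); f=c["color"].shape[0]/2/np.tan(np.radians(c["fov_y"])/2)
    c["K"]=np.array([[f,0,c["cx"]],[0,f,c["cy"]],[0,0,1.]]); c["d"]=np.array(c["dist_coeffs"],float)
    c["R"]=cv2.Rodrigues(np.array(c["rvec"],float))[0]; c["t"]=np.array(c["tvec"],float).ravel(); return c
def rays(c,uv):
    n=cv2.undistortPoints(np.array(uv,float).reshape(-1,1,2),c["K"],c["d"]).reshape(-1,2)
    return np.c_[n,np.ones(len(n))]
def onplane(c,uv,z):
    r=rays(c,uv)@c["R"]; o=-c["R"].T@c["t"]
    return o+r*((z-o[2])/r[:,2])[:,None]
def cloud(c):
    h,w=c["depth"].shape; v,u=np.mgrid[:h,:w]
    p=rays(c,np.c_[u.ravel(),v.ravel()])*c["depth"].reshape(-1,1)
    return ((p-c["t"])@c["R"]).reshape(h,w,3)
E
python3 - <<'E'
from h import *
for n in("top","side"):
    c=cap(n); cv2.imwrite(f"pics/{n}0.png",c["color"][...,::-1]); print(n,-c["R"].T@c["t"],c["R"][2],c["d"],(c["depth"]>0).mean())
o=bot.get_obs();print(o)
E
```

```text
pics
top [ 348.06000055   50.12770585 1144.83863926] [ 0.19736031 -0.01103233 -0.98026894] [-0.00180655  0.          0.          0.          0.        ] 0.9959906462585034
side [ 280.7822405  -708.53779407  790.79682041] [ 0.27838708  0.72016428 -0.63550299] [-0.00995428  0.          0.          0.          0.        ] 0.9959778911564626
{'time': 0.1, 'joint_positions': array([ 1.11203823e+00,  3.42620640e-01,  1.52489574e+00,  1.07541834e-05,
        1.27540363e+00, -1.46001175e-01]), 'dq': array([ 9.78951169e-04, -1.85156807e-04, -3.74733071e-03, -8.12389782e-05,
       -2.66184811e-03, -2.66541476e-04]), 'tau': array([ 1.20487937e-03, -4.32011032e+01, -2.44695550e+01,  7.18683307e-02,
        5.26807085e-02, -8.07576930e-05]), 'tool_pos': array([161.33805247, 499.19212788, 202.44029253]), 'tcp_rot': array([-1.72454528,  1.56946893, -2.03730533]), 'contact_force': array([-0.25747355,  0.32768586, -0.11987371]), 'moment': array([-0.04914768, -0.01962091, -0.01263427]), 'grip_width': 91.94406243573876}
```

View pics/top0.png

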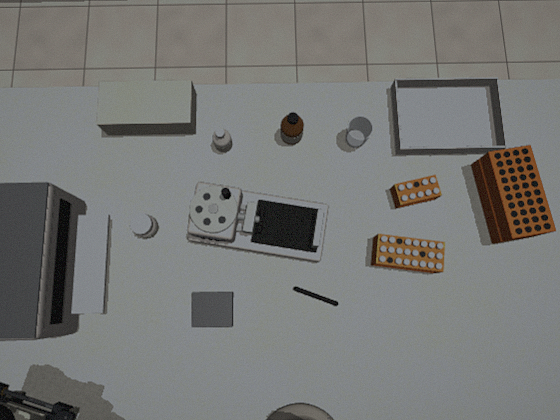

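View pics/side0.png

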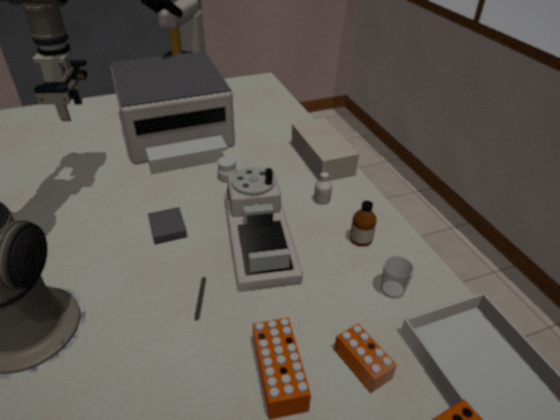

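The top view shows the small rack at (415,191), the mixer at about (258,222), with the wheel at (214,209), its knob at (225,193) and the fence near (318,235). The side view agrees with this layout.

```bash
cat > m.py <<'E'
from h import *
c=cap("top"); P=cloud(c); col=c["color"].astype(int); hsv=cv2.cvtColor(c["color"],cv2.COLOR_RGB2HSV)
Z=P[...,2]
def win(u0,u1,v0,v1):
    m=np.zeros(Z.shape,bool); m[v0:v1,u0:u1]=1; return m
def rect(m,name):
    q=P[m][:,:2].astype(np.float32); (x,y),(w,h),a=cv2.minAreaRect(q); print(name,m.sum(),np.round([x,y,w,h,a],1),"medz",np.median(Z[m]).round(1)); return q
print("bench z",np.median(Z[win(250,350,330,380)]))
w=win(383,450,165,215); rect(w&(Z>44)&(Z<66),"rack")
# side view rack
mx=win(175,335,170,270)
rect(mx&(Z>108)&(Z<123),"disc"); k=mx&(Z>140)&(Z<170); rect(k,"knobtop"); print(P[k].mean(0))
disc=mx&(Z>108)&(Z<120); 
q=P[disc][:,:2].astype(np.float32); print("disc circ",cv2.minEnclosingCircle(q), q.mean(0))
rect(mx&(Z>20),"mixer >20"); rect(mx&(Z>12),"mixer>12")
dark=mx&(Z>44)&(Z<56)&(col.max(2)<70); rect(dark,"platform dark")
rect(mx&(Z>85)&(Z<106)&(np.mgrid[:420,:560][1]>285),"fence")
rect(mx&(Z>60)&(Z<106)&(np.mgrid[:420,:560][1]>242)&(np.mgrid[:420,:560][1]<275),"jaw")
h,b=np.histogram(Z[mx],bins=np.arange(0,170,4)); print(dict(zip(b[:-1],h)))
E
python3 m.py
```

```text
bench z 1.9066432819013674
rack 955 [ 619.6 -316.6   56.8  113.1   11.9] medz 52.4
disc 1689 [5.663e+02 1.959e+02 1.122e+02 1.122e+02 4.000e-01] medz 116.1
knobtop 70 [596.2 162.1  17.1  18.9  87.4] medz 159.1
[594.9041376  161.96828429 157.15368729]
disc circ ((563.3239135742188, 197.46966552734375), 59.74550247192383) [563.2582  196.50194]
mixer >20 8071 [491.6 101.  339.5 263.4  79.4] medz 53.0
mixer>12 8115 [491.6 101.  339.5 263.4  79.4] medz 52.9
platform dark 2420 [534.3  40.5 206.2 116.9  79.1] medz 51.2
fence 259 [519.9 -54.2  16.   90.1  79.6] medz 96.0
jaw 479 [549.9 100.5  74.9  53.1   0.8] medz 89.2
{np.int64(0): np.int64(4727), np.int64(4): np.int64(678), np.int64(8): np.int64(12), np.int64(12): np.int64(19), np.int64(16): np.int64(25), np.int64(20): np.int64(20), np.int64(24): np.int64(18), np.int64(28): np.int64(39), np.int64(32): np.int64(262), np.int64(36): np.int64(1105), np.int64(40): np.int64(527), np.int64(44): np.int64(184), np.int64(48): np.int64(1461), np.int64(52): np.int64(876), np.int64(56): np.int64(71), np.int64(60): np.int64(30), np.int64(64): np.int64(25), np.int64(68): np.int64(31), np.int64(72): np.int64(54), np.int64(76): np.int64(64), np.int64(80): np.int64(70), np.int64(84): np.int64(94), np.int64(88): np.int64(314), np.int64(92): np.int64(217), np.int64(96): np.int64(264), np.int64(100): np.int64(390), np.int64(104): np.int64(114), np.int64(108): np.int64(38), np.int64(112): np.int64(779), np.int64(116): np.int64(816), np.int64(120): np.int64(57), np.int64(124): np.int64(1), np.int64(128): np.int64(6), np.int64(132): np.int64(4), np.int64(136): np.int64(3), np.int64(140): np.int64(6), np.int64(144): np.int64(2), np.int64(148): np.int64(1), np.int64(152): np.int64(9), np.int64(156): np.int64(28), np.int64(160): np.int64(23), np.int64(164): np.int64(1)}
```

```bash
cat > g.py <<'E'
import sys; from h import *
from scipy.spatial.transform import Rotation as Ro
def go(x,y,z,a=None):
    "shift (mm, tool axes) and turn (deg) to TCP x,y,z with jaw axis at a deg (mod 180)"
    o=bot.get_obs(); R=Ro.from_euler("xyz",o["tcp_rot"]).as_matrix()
    s=R.T@(np.array([x,y,z])-o["tool_pos"]); cur=np.degrees(np.arctan2(R[1,1],R[0,1]))
    t=0 if a is None else -((a-cur+90)%180-90)
    print("t",round(o["time"],2),"pos",o["tool_pos"].round(1),"F",o["contact_force"].round(2),"w",round(o["grip_width"],1),"jawdir",round(cur,1),"q6",o["joint_positions"][5].round(2)); print("R",R.round(3).tolist()); print("shift",s.round(1),"turn",round(t,1))
if __name__=="__main__": go(*map(float,sys.argv[1:]))
E
python3 g.py 619 -316 200 11.9
```

```text
t 0.15 pos [161.4 499.2 202.5] F [ 0.36  0.28 -1.3 ] w 91.9 jawdir 72.1 q6 -0.15
R [[-0.0, 0.308, 0.951], [-0.001, 0.951, -0.308], [-1.0, -0.001, -0.0]]
shift [   3.2 -634.8  686.3] turn 60.2
```

Emit:
{"op": "step_arm", "data": {
  "targets": [
    [[0,-0.027,0.029,0],[0,-0.054,0.059,0],[0,-0.081,0.088,0],[0,-0.109,0.117,0],[0,-0.136,0.147,0]]
  ],
  "jaw": 0
}}

```text
time: 0.57
tool_pos: [259.5, 322.8, 202.4]
tcp_rot: [-1.778, 1.569, -2.09]
contact_force: [1.3, 0.5, 0.2]
grip_width: 91.7
```

Emit:
{"op": "step_arm", "data": {
  "targets": [
    [[0,-0.027,0.029,0],[0,-0.054,0.059,0],[0,-0.081,0.088,0],[0,-0.109,0.117,0],[0,-0.136,0.147,0]]
  ]
}}

```text
time: 0.98
tool_pos: [357.8, 146.4, 202.7]
tcp_rot: [-1.745, 1.569, -2.057]
contact_force: [1.3, 0.7, 0.6]
grip_width: 91.9
```

Emit:
{"op": "step_arm", "data": {
  "targets": [
    [[0,-0.027,0.029,0],[0,-0.054,0.059,0],[0,-0.081,0.088,0],[0,-0.109,0.117,0],[0,-0.136,0.147,0]]
  ]
}}

```text
time: 1.4
tool_pos: [456.4, -30.2, 202.8]
tcp_rot: [-1.883, 1.569, -2.195]
contact_force: [0.7, 0.4, -0.5]
grip_width: 91.8
```

Emit:
{"op": "step_arm", "data": {
  "targets": [
    [[0,-0.027,0.029,7],[0,-0.054,0.059,14],[0,-0.081,0.088,21],[0,-0.109,0.117,28],[0,-0.136,0.147,35]]
  ]
}}

```text
time: 1.82
tool_pos: [554.8, -206.7, 202.5]
tcp_rot: [-1.766, 1.569, -2.696]
contact_force: [0.5, -0.0, -0.5]
grip_width: 91.5
```

```bash
python3 g.py 619 -316 120 11.9
```

```text
t 1.82 pos [ 554.8 -206.7  202.5] F [ 0.53 -0.03 -0.47] w 91.5 jawdir 36.7 q6 -1.13
R [[-0.002, 0.801, 0.598], [-0.001, 0.598, -0.801], [-1.0, -0.002, -0.0]]
shift [ 82.5 -13.8 126. ] turn 24.8
```

Emit:
{"op": "step_arm", "data": {
  "targets": [
    [[0.016,-0.003,0.025,5],[0.033,-0.006,0.05,10],[0.05,-0.008,0.075,15],[0.066,-0.011,0.1,20],[0.082,-0.014,0.126,24.8]]
  ]
}}

```text
time: 2.23
tool_pos: [618.9, -316.9, 119.0]
tcp_rot: [-1.786, 1.568, 3.13]
contact_force: [0.4, -0.2, 0.7]
grip_width: 91.9
```

```bash
python3 - <<'E'
from h import *
c=cap("side"); P=cloud(c); Z=P[...,2]
m=np.zeros(Z.shape,bool); m[310:395,330:400]=1
hsv=cv2.cvtColor(c["color"],cv2.COLOR_RGB2HSV)
print("bench",np.median(Z[250:300,100:150]))
mm=m&(Z>46)&(Z<66); q=P[mm][:,:2].astype(np.float32); print(mm.sum(),cv2.minAreaRect(q))
cv2.imwrite("pics/s1.png",cv2.resize(c["color"][230:420,240:480,::-1],None,fx=3,fy=3))
E
python3 g.py 619 -316 17 11.9
```

```text
bench 0.2802648076601193
1468 ((619.9531860351562, -318.0468444824219), (58.22990417480469, 112.15152740478516), 11.834543228149414)
t 2.28 pos [ 618.8 -320.5  114. ] F [-4.04 -0.53 -2.17] w 92.2 jawdir 11.3 q6 -0.78
R [[-0.006, 0.981, 0.195], [0.001, 0.195, -0.981], [-1.0, -0.006, -0.002]]
shift [97.   1.6 -4.2] turn -0.6
```

View pics/s1.png

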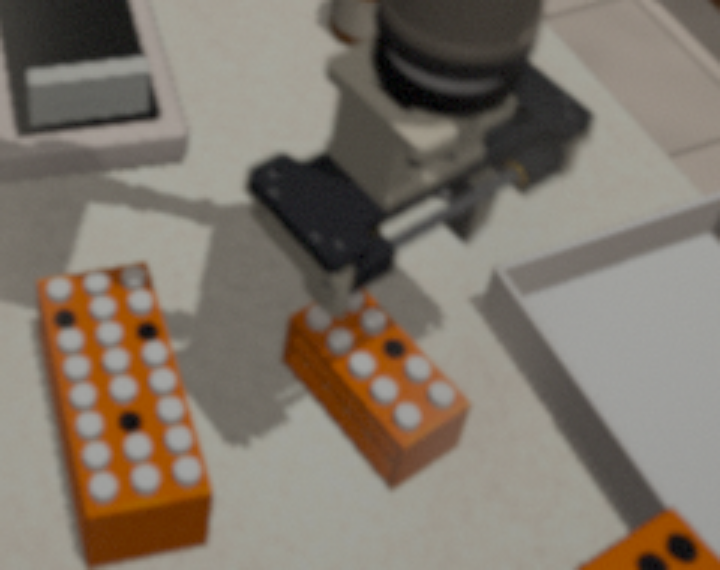

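The crop shows the gripper above the rack's far end, at about (335,300), and the fingers are clear of both racks. The second view puts the rack within 1.5 mm of the first. Next I descend.

Emit:
{"op": "step_arm", "data": {
  "targets": [
    [[0.015,0.001,-0.004,0],[0.03,0.001,-0.004,0],[0.04,0.001,-0.004,0],[0.04,0.001,-0.004,0],[0.04,0.001,-0.004,0]]
  ]
}}

```text
time: 2.7
tool_pos: [618.6, -316.0, 73.8]
tcp_rot: [-1.952, 1.564, 2.957]
contact_force: [-0.2, -0.4, 1.1]
grip_width: 91.5
```

```bash
python3 g.py 619.7 -317 17 11.9
```

```text
t 2.7 pos [ 618.6 -316.    73.8] F [-0.15 -0.42  1.07] w 91.5 jawdir 11.3 q6 -0.78
R [[-0.007, 0.981, 0.196], [0.001, 0.196, -0.981], [-1.0, -0.006, -0.003]]
shift [56.8  1.3  1.3] turn -0.6
```

Emit:
{"op": "step_arm", "data": {
  "targets": [
    [[0.02,0.001,0.001,-0.6],[0.04,0.001,0.001,-0.6],[0.056,0.001,0.001,-0.6],[0.057,0.001,0.001,-0.6],[0.057,0.001,0.001,-0.6]]
  ]
}}

```text
time: 3.12
tool_pos: [619.4, -316.7, 17.4]
tcp_rot: [-1.957, 1.564, 2.963]
contact_force: [0.2, 0.6, 0.2]
grip_width: 91.9
```

Emit:
{"op": "step_arm", "data": {
  "targets": [
    [[0,0,0,0],[0,0,0,0],[0,0,0,0],[0,0,0,0],[0,0,0,0]]
  ],
  "jaw": 1
}}

```text
time: 3.53
tool_pos: [619.8, -316.8, 18.1]
tcp_rot: [-1.888, 1.565, 3.033]
contact_force: [1.0, -0.0, 0.1]
grip_width: 63.2
```

Emit:
{"op": "step_arm", "data": {
  "targets": [
    [[0,0,0,0],[0,0,0,0],[0,0,0,0],[0,0,0,0],[0,0,0,0]]
  ]
}}

```text
time: 3.95
tool_pos: [619.9, -316.8, 18.4]
tcp_rot: [-1.863, 1.565, 3.057]
contact_force: [0.2, 0.4, 2.0]
grip_width: 55.7
```

```bash
python3 g.py 619.7 -317 117 11.9
```

```text
t 3.95 pos [ 619.9 -316.8   18.4] F [0.22 0.4  1.99] w 55.7 jawdir 11.9 q6 -0.79
R [[-0.005, 0.978, 0.206], [0.0, 0.206, -0.978], [-1.0, -0.005, -0.002]]
shift [-98.6  -0.8  -0. ] turn 0.0
```

Emit:
{"op": "step_arm", "data": {
  "targets": [
    [[-0.015,0,0,0],[-0.04,0,0,0],[-0.07,0,0,0],[-0.1,0,0,0],[-0.13,0,0,0]]
  ]
}}

```text
time: 4.37
tool_pos: [619.9, -316.5, 148.5]
tcp_rot: [-2.008, 1.563, 2.912]
contact_force: [0.1, 0.3, -3.1]
grip_width: 55.5
```

```bash
python3 g.py 531.8 13.8 150 -10.2
```

```text
t 4.37 pos [ 619.9 -316.5  148.5] F [ 0.11  0.28 -3.1 ] w 55.5 jawdir 11.9 q6 -0.79
R [[-0.008, 0.978, 0.206], [0.002, 0.206, -0.978], [-1.0, -0.007, -0.003]]
shift [-2.000e-01 -1.810e+01 -3.414e+02] turn 22.1
```

Emit:
{"op": "step_arm", "data": {
  "targets": [
    [[-0.006,-0.001,-0.02,0],[-0.008,-0.003,-0.055,0],[-0.008,-0.005,-0.09,0],[-0.008,-0.007,-0.125,0],[-0.008,-0.009,-0.16,0]]
  ]
}}

```text
time: 4.78
tool_pos: [576.8, -160.4, 156.3]
tcp_rot: [-2.041, 1.561, 2.879]
contact_force: [1.0, 0.7, -2.4]
grip_width: 55.3
```

Emit:
{"op": "step_arm", "data": {
  "targets": [
    [[0,-0.002,-0.035,3],[0,-0.004,-0.07,8],[0,-0.006,-0.105,13],[0,-0.008,-0.13,18],[0,-0.009,-0.145,22]]
  ]
}}

```text
time: 5.2
tool_pos: [536.4, -17.4, 156.5]
tcp_rot: [-1.69, 1.559, 2.843]
contact_force: [0.7, -0.8, -3.0]
grip_width: 55.3
```

Emit:
{"op": "step_arm", "data": {
  "targets": [
    [[0,0,0,0],[0,0,0,0],[0,0,0,0],[0,0,0,0],[0,0,0,0]]
  ]
}}

```text
time: 5.62
tool_pos: [536.6, -18.5, 156.2]
tcp_rot: [-1.669, 1.559, 2.864]
contact_force: [-0.2, -0.7, -3.2]
grip_width: 55.5
```

```bash
python3 g.py 531.8 13.8 120 -10.2; python3 - <<'E'
from h import *
for n,s in(("side",np.s_[160:340,180:420]),):
    c=cap(n); cv2.imwrite("pics/s2.png",cv2.resize(c["color"][s][...,::-1],None,fx=3,fy=3))
E
```

```text
t 5.62 pos [536.6 -18.5 156.2] F [-0.18 -0.66 -3.2 ] w 55.5 jawdir -10.3 q6 0.0
R [[-0.012, 0.984, -0.179], [0.003, -0.179, -0.984], [-1.0, -0.012, -0.001]]
shift [ 36.4 -10.  -30.9] turn -0.1
```

View pics/s2.png

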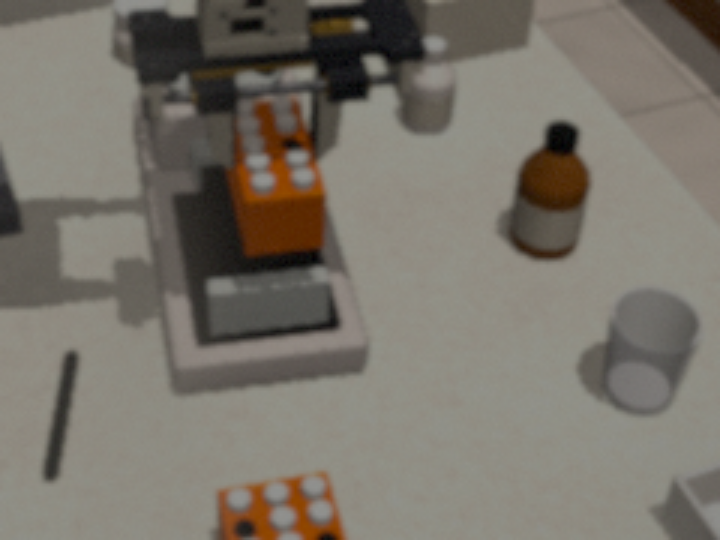

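Emit:
{"op": "step_arm", "data": {
  "targets": [
    [[0,-0.003,-0.01,0],[0,-0.007,-0.022,0],[0,-0.01,-0.031,0],[0.02,-0.01,-0.031,0],[0.036,-0.01,-0.031,0]]
  ]
}}

```text
time: 6.08
tool_pos: [532.1, 15.7, 120.5]
tcp_rot: [-1.734, 1.56, 2.8]
contact_force: [-1.0, 0.1, -3.1]
grip_width: 55.6
```

Emit:
{"op": "step_arm", "data": {
  "targets": [
    [[0.01,0,0,0],[0.02,0,0,0],[0.025,0,0,0],[0.025,0,0,0],[0.025,0,0,0]]
  ]
}}

```text
time: 6.5
tool_pos: [532.0, 16.0, 95.7]
tcp_rot: [-1.737, 1.561, 2.798]
contact_force: [0.0, -0.3, -2.8]
grip_width: 56.0
```

```bash
python3 g.py 531.8 13.8 78 -10.2; python3 - <<'E'
from h import *
ym=np.array([.177,.984]);xm=np.array([.984,-.177])
for n in("side","top"):
    c=cap(n); P=cloud(c); Z=P[...,2]; col=cv2.cvtColor(c["color"],cv2.COLOR_RGB2HSV)
    a=(P[...,:2]-[530.7,7.9])@ym; b=(P[...,:2]-[530.7,7.9])@xm
    near=(abs(a)<90)&(abs(b)<70)
    org=near&(col[...,0]<18)&(col[...,1]>150)&(col[...,2]>60)
    f=near&(a<-48)&(Z>75)&~org&(abs(b)<50)&(Z<103)
    for k,m in(("orange",org&(Z>70)),("fence",f)):
        if m.sum(): print(n,k,m.sum(),"a",np.percentile(a[m],[1,5,50,95,99]).round(1),"b",np.percentile(b[m],[1,50,99]).round(1),"z",np.percentile(Z[m],[2,50,98]).round(1))
E
```

```text
t 6.5 pos [532.   16.   95.7] F [ 0.01 -0.32 -2.83] w 56.0 jawdir -10.2 q6 0.06
R [[-0.01, 0.984, -0.177], [0.003, -0.177, -0.984], [-1.0, -0.01, -0.002]]
shift [17.7  0.4  2.3] turn 0.0
side orange 686 a [-50.  -48.9 -44.5  36.1  53. ] b [-28.2   0.3  27.6] z [ 83.5 124.8 129.9]
side fence 466 a [-74.2 -73.4 -70.9 -58.1 -49.3] b [-43.2   0.4  45.3] z [76.  92.2 97.5]
top orange 99 a [-46.4 -44.9  54.4  61.2  62. ] b [-28.9  -4.7  25.4] z [106.8 129.  132.2]
top fence 79 a [-63.6 -62.4 -58.1 -55.1 -55.1] b [-21.    5.2  35.3] z [78.1 95.9 98.6]
```

The rack is straight over the platform, centred to within about 1 mm, with about 6 mm to the fence. I'm lowering it now.

Emit:
{"op": "step_arm", "data": {
  "targets": [
    [[0.006,0,0.0005,0],[0.012,0.0005,0.001,0],[0.018,0.0005,0.001,0],[0.022,0.0005,0.001,0],[0.024,0.0005,0.001,0]]
  ]
}}

```text
time: 7.02
tool_pos: [531.9, 14.8, 71.2]
tcp_rot: [-1.731, 1.56, 2.803]
contact_force: [0.8, -0.4, -2.2]
grip_width: 55.5
```

Emit:
{"op": "step_arm", "data": {
  "targets": [
    [[0.0005,0,0,0],[0.001,0,0,0],[0.0015,0,0,0],[0.002,0,0,0],[0.0025,0,0,0]]
  ]
}}

```text
time: 7.43
tool_pos: [532.1, 14.8, 68.9]
tcp_rot: [-1.74, 1.561, 2.794]
contact_force: [-0.3, -0.1, -3.4]
grip_width: 55.1
```

Emit:
{"op": "step_arm", "data": {
  "targets": [
    [[0.0005,0,0,0],[0.0008,0,0,0],[0.001,0,0,0],[0.001,0,0,0],[0.001,0,0,0]]
  ]
}}

```text
time: 7.85
tool_pos: [532.2, 14.8, 68.3]
tcp_rot: [-1.753, 1.561, 2.781]
contact_force: [-1.4, 0.6, 2.9]
grip_width: 55.8
```

Emit:
{"op": "step_arm", "data": {
  "targets": [
    [[0,0,0,0],[0,0,0,0],[0,0,0,0],[0,0,0,0],[0,0,0,0]]
  ],
  "jaw": 0
}}

```text
time: 8.27
tool_pos: [532.2, 14.8, 68.3]
tcp_rot: [-1.752, 1.561, 2.782]
contact_force: [0.4, -0.2, 0.1]
grip_width: 84.6
```

Emit:
{"op": "step_arm", "data": {
  "targets": [
    [[0,0,0,0],[0,0,0,0],[-0.01,0,0,0],[-0.03,0,0,0],[-0.06,0,0,0]]
  ]
}}

```text
time: 8.68
tool_pos: [531.2, 14.7, 127.5]
tcp_rot: [-1.671, 1.556, 2.863]
contact_force: [-0.4, 0.3, -0.9]
grip_width: 91.3
```

Emit:
{"op": "step_arm", "data": {
  "targets": [
    [[-0.035,0,0,0],[-0.07,0,0,0],[-0.1,0,0,0],[-0.12,0,0,0],[-0.12,0,0,0]]
  ]
}}

```text
time: 9.1
tool_pos: [535.0, 14.1, 253.3]
tcp_rot: [-2.002, 1.566, 2.533]
contact_force: [0.6, -0.0, 0.9]
grip_width: 92.1
```

```bash
python3 g.py 595.5 162 210 -42; python3 - <<'E'
from h import *
c=cap("side"); cv2.imwrite("pics/s3.png",cv2.resize(c["color"][130:310,180:420,::-1],None,fx=3,fy=3))
P=cloud(c);Z=P[...,2]
ym=np.array([.177,.984]);xm=np.array([.984,-.177])
col=cv2.cvtColor(c["color"],cv2.COLOR_RGB2HSV)
a=(P[...,:2]-[530.7,7.9])@ym; b=(P[...,:2]-[530.7,7.9])@xm
m=(abs(a)<90)&(abs(b)<70)&(col[...,0]<18)&(col[...,1]>150)&(col[...,2]>60)&(Z>70)
print("a",np.percentile(a[m],[1,5,95,99]).round(1),"b",np.percentile(b[m],[1,50,99]).round(1)); print(cv2.minAreaRect(P[m][:,:2].astype(np.float32)), np.percentile(Z[m],[50,98]))
E
```

```text
t 9.1 pos [535.   14.1 253.3] F [ 0.56 -0.02  0.88] w 92.1 jawdir -10.2 q6 0.06
R [[-0.004, 0.984, -0.177], [0.003, -0.177, -0.984], [-1.0, -0.005, -0.002]]
shift [  43.5   33.6 -156.2] turn 31.8
a [-51.  -49.8  49.2  58.1] b [-27.9   0.6  27.4]
((518.3744506835938, 15.013175964355469), (113.68367767333984, 83.30612182617188), 79.94527435302734) [100.12559523 103.08679369]
```

View pics/s3.png

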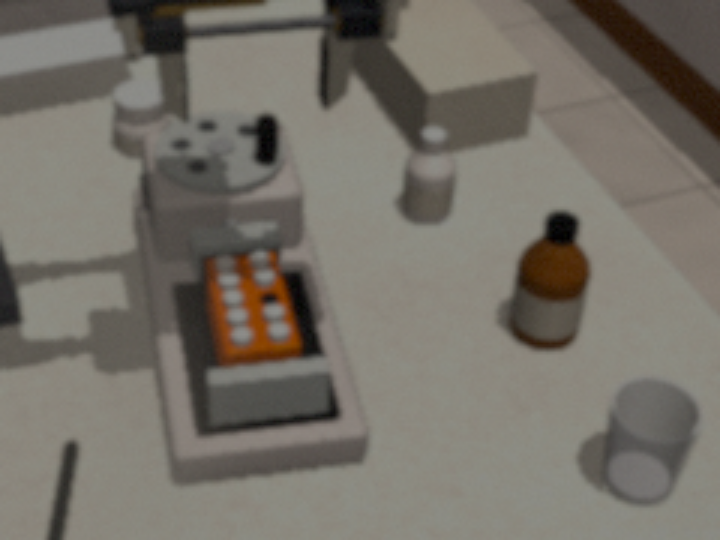

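The rack stands straight, centred and clear of both fence and jaw; in the crop it spans rows 255–355, with the fence at row 370. The knob is at about (265,138) in the crop. I'll check the knob and hub from the side view.

```bash
python3 - <<'E'
from h import *
for n in("side","top"):
    c=cap(n);P=cloud(c);Z=P[...,2];col=c["color"].max(2)
    r=np.hypot(P[...,0]-564.5,P[...,1]-196.3)
    d=(r<70)&(Z>109)&(Z<121); k=(r<75)&(Z>122)&(Z<168)&(col<60)
    q=P[d][:,:2]
    if d.sum()>20: print(n,d.sum(),"disc rect",cv2.minAreaRect(q.astype(np.float32)))
    if k.sum()>5: print("knob",k.sum(),P[k].mean(0).round(1),np.percentile(P[k],[2,98],axis=0).round(1)); t=k&(Z>154); print("top",t.sum(),P[t].mean(0).round(1) if t.any() else "")
E
```

```text
side 842 disc rect ((563.7991943359375, 192.26565551757812), (109.82061004638672, 112.65231323242188), 17.52806854248047)
knob 92 [595.4 154.4 143.5] [[588.4 149.3 124.2]
 [602.7 162.2 160.5]]
top 23 [596.2 156.6 157.7]
top 1661 disc rect ((564.6453247070312, 195.48037719726562), (112.57069396972656, 111.13358306884766), 53.86273193359375)
knob 74 [593.5 161.1 152.8] [[587.1 153.4 124.6]
 [605.2 168.2 163.7]]
top 48 [596.2 161.7 159.7]
```

Emit:
{"op": "step_arm", "data": {
  "targets": [
    [[0,0.007,-0.03,0],[0,0.014,-0.065,0],[0,0.021,-0.1,0],[0.005,0.028,-0.135,0],[0.01,0.034,-0.155,0]]
  ],
  "jaw": 0.45
}}

```text
time: 9.67
tool_pos: [592.9, 164.2, 234.8]
tcp_rot: [-1.661, 1.553, 2.875]
contact_force: [-0.8, -0.3, -1.0]
grip_width: 63.2
```

Emit:
{"op": "step_arm", "data": {
  "targets": [
    [[0.005,0,0,0],[0.015,0,0,0],[0.025,0,0,0],[0.03,0,0,0],[0.03,0,0,0]]
  ]
}}

```text
time: 10.08
tool_pos: [591.2, 162.9, 202.8]
tcp_rot: [-1.579, 1.549, 2.955]
contact_force: [-0.1, -0.7, 0.1]
grip_width: 50.6
```

```bash
python3 g.py 595.5 162 125 -10.2; python3 - <<'E'
from h import *
c=cap("side"); cv2.imwrite("pics/s4.png",cv2.resize(c["color"][120:240,190:350,::-1],None,fx=4,fy=4))
E
```

```text
t 10.08 pos [591.2 162.9 202.8] F [-0.11 -0.72  0.1 ] w 50.6 jawdir -10.2 q6 0.32
R [[-0.021, 0.984, -0.177], [0.004, -0.177, -0.984], [-1.0, -0.022, -0.0]]
shift [77.7  6.1  0.1] turn 0.0
```

View pics/s4.png

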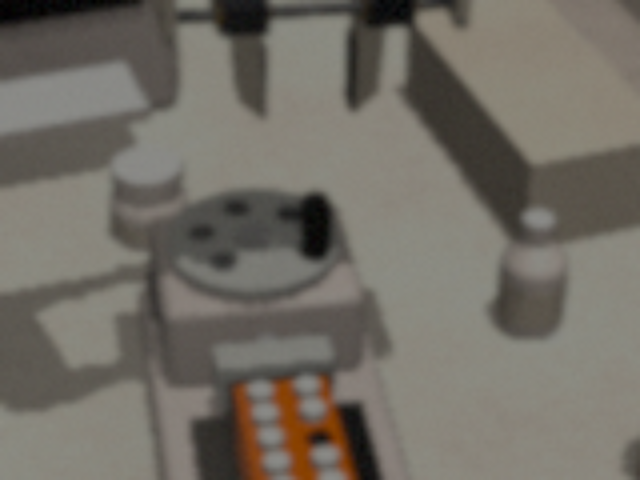

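The crop shows the knob at (315,225), with the fingers above and behind it, straddling it along x. I'm descending over it.

Emit:
{"op": "step_arm", "data": {
  "targets": [
    [[0.012,0.003,0.001,0],[0.025,0.006,0.0015,0],[0.035,0.006,0.0015,0],[0.042,0.006,0.0015,0],[0.045,0.006,0.0015,0]]
  ]
}}

```text
time: 10.55
tool_pos: [596.0, 160.3, 158.1]
tcp_rot: [-1.591, 1.55, 2.943]
contact_force: [-0.4, 0.2, -0.8]
grip_width: 50.6
```

Emit:
{"op": "step_arm", "data": {
  "targets": [
    [[0.01,0,0,0],[0.02,0,0,0],[0.028,0,0,0],[0.031,0,0,0],[0.031,0,0,0]]
  ]
}}

```text
time: 10.97
tool_pos: [594.8, 160.4, 125.9]
tcp_rot: [-1.562, 1.548, 2.972]
contact_force: [-0.4, -0.2, -0.2]
grip_width: 50.2
```

```bash
python3 g.py 595.5 160.5 124; python3 - <<'E'
from h import *
c=cap("side"); cv2.imwrite("pics/s5.png",cv2.resize(c["color"][120:240,190:350,::-1],None,fx=4,fy=4))
E
```

```text
t 10.97 pos [594.8 160.4 125.9] F [-0.44 -0.23 -0.21] w 50.2 jawdir -10.2 q6 0.31
R [[-0.023, 0.984, -0.177], [0.004, -0.177, -0.984], [-1.0, -0.023, 0.0]]
shift [ 1.9  0.8 -0.2] turn 0
```

View pics/s5.png

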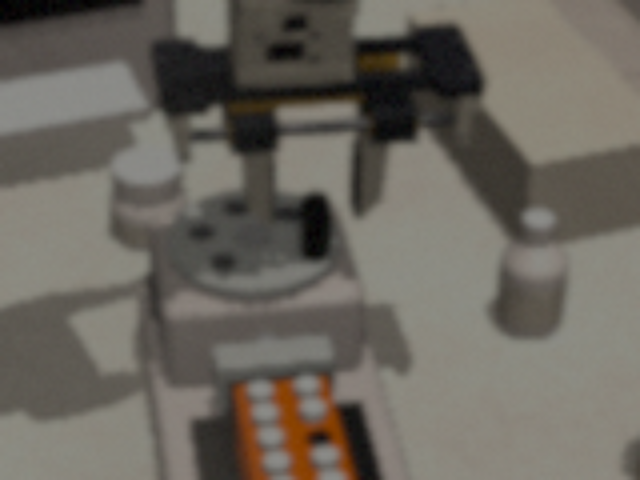

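```bash
python3 - <<'E'
from h import *
o=bot.get_obs(); p=o["tool_pos"]; j=np.array([.984,-.177,-.023])
c=cap("side")
pts=[p-35*j,p+35*j,[595.5,160.5,115],[595.5,160.5,159],[595.5,150.5,115],[564.4,195,115]]
u=cv2.projectPoints(np.array(pts,float),c["rvec"],c["tvec"],c["K"],c["d"])[0].reshape(-1,2)
print(((u-[190,120])*4).round(0), c["K"][0,0])
P=cloud(c);Z=P[...,2]
# left finger: depth of dark grey finger pixels at crop (262,200),(262,215) ; right (368,180),(362,205); knob
for q in((262,180),(262,200),(262,215),(372,170),(365,205),(315,205),(315,225),(315,248)):
    print(q,P[120+q[1]//4,190+q[0]//4].round(1))
c=cap("top");P=cloud(c);m=(abs(P[...,0]-595)<25)&(abs(P[...,1]-160)<25)&(P[...,2]>125)&(P[...,2]<165)&(c["color"].max(2)<60)
print(m.sum(),P[m].mean(0) if m.any() else "")
E
```

```text
[[255. 245.]
 [363. 236.]
 [310. 255.]
 [310. 198.]
 [315. 264.]
 [247. 235.]] 446.9292742038659
(262, 180) [561.3 155.  183.8]
(262, 200) [560.9 154.4 169.6]
(262, 215) [560.6 154.1 161. ]
(372, 170) [628.7 140.7 186.5]
(365, 205) [626.3 146.2 156.8]
(315, 205) [595.1 155.3 158.1]
(315, 225) [594.7 154.2 143.8]
(315, 248) [594.4 153.3 126. ]
0
```

Projection and depth agree that the knob is between the fingers. It sits about 1.5 mm further in +x and +y than the TCP, so I correct for that and close.

Emit:
{"op": "step_arm", "data": {
  "targets": [
    [[0.0005,0.0015,-0.001,0],[0.001,0.0015,-0.0015,0],[0.001,0.0015,-0.0015,0],[0.001,0.0015,-0.0015,0],[0.001,0.0015,-0.0015,0]]
  ]
}}

```text
time: 11.53
tool_pos: [597.5, 161.8, 126.6]
tcp_rot: [-1.607, 1.551, 2.927]
contact_force: [-0.4, -0.0, -0.2]
grip_width: 50.5
```

Emit:
{"op": "step_arm", "data": {
  "targets": [
    [[0,0,0,0],[0,0,0,0],[0,0,0,0],[0,0,0,0],[0,0,0,0]]
  ],
  "jaw": 1
}}

```text
time: 11.95
tool_pos: [597.5, 161.8, 126.6]
tcp_rot: [-1.609, 1.551, 2.926]
contact_force: [-0.2, 0.3, -0.1]
grip_width: 21.7
```

Emit:
{"op": "step_arm", "data": {
  "targets": [
    [[0,0,0,0],[0,0,0,0],[0,0,0,0],[0,0,0,0],[0,0,0,0]]
  ]
}}

```text
time: 12.37
tool_pos: [597.6, 161.7, 126.6]
tcp_rot: [-1.611, 1.551, 2.923]
contact_force: [0.8, 0.1, -0.2]
grip_width: 18.3
```

```bash
python3 g.py 596.5 162 124
```

```text
t 12.37 pos [597.6 161.7 126.6] F [ 0.82  0.13 -0.23] w 18.3 jawdir -10.2 q6 0.31
R [[-0.019, 0.984, -0.178], [0.004, -0.177, -0.984], [-1.0, -0.02, -0.001]]
shift [ 2.6 -1.1 -0.1] turn 0
```

```bash
cat > w.py <<'E'
import sys,json,os; from h import *
from scipy.spatial.transform import Rotation as Ro
C=np.array([float(sys.argv[2]),float(sys.argv[3])]); tot=float(sys.argv[1])
o=bot.get_obs(); R=Ro.from_euler("xyz",o["tcp_rot"]).as_matrix(); p=o["tool_pos"]+R@[-19,0,0]
L=json.load(open("log.json")) if os.path.exists("log.json") else []
F=o["contact_force"]; d=p[:2]-C; r=np.hypot(*d); th=np.arctan2(d[1],d[0]); er=d/r; cw=np.array([er[1],-er[0]])
L.append([*p[:2],*F[:2]]); json.dump(L,open("log.json","w"))
d0=np.array(L[0][:2])-C; print("t",round(o["time"],2),"wound",round((np.arctan2(d0[1],d0[0])-th)%(2*np.pi),3),"r",r.round(1),"z",p[2].round(1),"resist",(-F[:2]@cw).round(2),"rad",(F[:2]@er).round(2),"Fz",F[2].round(1),"w",round(o["grip_width"],1),"q",o["joint_positions"].round(2))
k=np.arange(1,6)/5*tot; rr=np.linspace(r,45,6)[1:]
W=np.c_[C+rr[:,None]*np.c_[np.cos(th-k),np.sin(th-k)],np.full(5,p[2])]-p
print(json.dumps([[round(v/1000,4) for v in R.T@w]+[0] for w in W]))
E
python3 w.py 0.5 565.8 194
```

```text
t 12.37 wound 0.0 r 45.6 z 145.6 resist 0.67 rad 0.49 Fz -0.2 w 18.3 q [0.14 0.59 1.34 0.01 1.23 0.31]
[[0.0001, -0.0029, 0.0035, 0], [0.0001, -0.0061, 0.0067, 0], [0.0002, -0.0096, 0.0096, 0], [0.0003, -0.0134, 0.0121, 0], [0.0003, -0.0174, 0.0142, 0]]
```

Emit:
{"op": "step_arm", "data": {
  "targets": [
    [[0,-0.003,0.0035,0],[0,-0.006,0.0067,0],[0,-0.0096,0.0096,0],[0,-0.0134,0.0121,0],[0,-0.0174,0.0142,0]]
  ]
}}

```text
time: 12.78
tool_pos: [579.3, 151.1, 126.7]
tcp_rot: [-1.711, 1.554, 2.822]
contact_force: [6.9, 1.9, -6.8]
grip_width: 17.9
```

```bash
python3 w.py 0.5 565.8 194
```

```text
t 12.78 wound 0.472 r 45.1 z 145.7 resist 7.19 rad 0.32 Fz -6.8 w 17.9 q [0.12 0.55 1.41 0.01 1.2  0.3 ]
[[0.0001, -0.0041, 0.0019, 0], [0.0001, -0.0084, 0.0034, 0], [0.0002, -0.0127, 0.0044, 0], [0.0003, -0.0172, 0.005, 0], [0.0003, -0.0217, 0.0052, 0]]
```

Emit:
{"op": "step_arm", "data": {
  "targets": [
    [[0.0003,-0.0041,0.0019,0],[0.0005,-0.0084,0.0034,0],[0.0005,-0.0127,0.0044,0],[0.0007,-0.0172,0.005,0],[0.0007,-0.0217,0.0052,0]]
  ]
}}

```text
time: 13.2
tool_pos: [558.8, 149.9, 126.7]
tcp_rot: [-1.874, 1.558, 2.66]
contact_force: [7.5, 0.9, -4.5]
grip_width: 17.7
```

```bash
python3 w.py 0.5 565.8 194
```

```text
t 13.2 wound 0.934 r 44.7 z 145.7 resist 7.32 rad -2.01 Fz -4.5 w 17.7 q [0.13 0.51 1.47 0.01 1.17 0.3 ]
[[0.0001, -0.0045, -0.0, 0], [0.0001, -0.0089, -0.0005, 0], [0.0002, -0.0133, -0.0015, 0], [0.0002, -0.0176, -0.0028, 0], [0.0003, -0.0217, -0.0046, 0]]
```

Emit:
{"op": "step_arm", "data": {
  "targets": [
    [[0.0002,-0.0045,0,0],[0.0003,-0.0089,-0.0005,0],[0.0004,-0.0133,-0.0015,0],[0.0005,-0.0176,-0.0028,0],[0.0006,-0.0217,-0.0046,0]]
  ]
}}

```text
time: 13.62
tool_pos: [540.2, 157.8, 126.7]
tcp_rot: [-2.104, 1.562, 2.429]
contact_force: [7.6, -2.0, -4.2]
grip_width: 18.1
```

```bash
python3 w.py 0.4 565.8 194
```

```text
t 13.62 wound 1.394 r 44.3 z 145.7 resist 7.41 rad -2.72 Fz -4.2 w 18.1 q [0.14 0.48 1.53 0.01 1.14 0.32]
[[0.0, -0.0032, -0.0015, 0], [0.0001, -0.0063, -0.0032, 0], [0.0001, -0.0093, -0.0052, 0], [0.0001, -0.0121, -0.0075, 0], [0.0001, -0.0147, -0.0099, 0]]
```

Emit:
{"op": "step_arm", "data": {
  "targets": [
    [[0.0001,-0.0032,-0.0015,0],[0.0002,-0.0063,-0.0032,0],[0.0002,-0.0093,-0.0052,0],[0.0003,-0.0121,-0.0075,0],[0.0003,-0.0147,-0.0099,0]]
  ]
}}

```text
time: 14.03
tool_pos: [529.3, 169.2, 126.7]
tcp_rot: [-2.45, 1.566, 2.083]
contact_force: [7.8, -3.1, -3.2]
grip_width: 17.8
```

```bash
python3 w.py 0.25 565.8 194
```

```text
t 14.03 wound 1.755 r 44.1 z 145.6 resist 6.92 rad -4.72 Fz -3.2 w 17.8 q [0.17 0.47 1.55 0.   1.13 0.35]
[[0.0, -0.0016, -0.0015, 0], [0.0, -0.0032, -0.0031, 0], [0.0, -0.0047, -0.0047, 0], [0.0, -0.0061, -0.0065, 0], [0.0001, -0.0075, -0.0083, 0]]
```

Emit:
{"op": "step_arm", "data": {
  "targets": [
    [[0,-0.0014,-0.0016,0],[0,-0.0028,-0.0033,0],[0,-0.0041,-0.005,0],[0,-0.0054,-0.0069,0],[0,-0.0066,-0.0087,0]]
  ]
}}

```text
time: 14.45
tool_pos: [525.2, 177.4, 126.6]
tcp_rot: [-2.457, 1.569, 2.076]
contact_force: [4.7, -5.8, -2.3]
grip_width: 17.9
```

```bash
python3 w.py 0.25 566.8 194.3
```

```text
t 14.45 wound 1.946 r 44.9 z 145.6 resist 7.16 rad -2.13 Fz -2.3 w 17.9 q [0.19 0.47 1.55 0.   1.12 0.37]
[[0.0, -0.0012, -0.0019, 0], [0.0, -0.0022, -0.0039, 0], [0.0, -0.0032, -0.0059, 0], [0.0, -0.0041, -0.008, 0], [0.0, -0.0048, -0.0101, 0]]
```

Emit:
{"op": "step_arm", "data": {
  "targets": [
    [[0,-0.0012,-0.0019,0],[0,-0.0022,-0.0039,0],[0,-0.0032,-0.0059,0],[0,-0.0041,-0.008,0],[0,-0.0048,-0.0101,0]]
  ]
}}

```text
time: 14.87
tool_pos: [522.6, 186.4, 126.6]
tcp_rot: [-0.191, 1.569, -1.942]
contact_force: [2.0, -6.3, -1.4]
grip_width: 18.3
```

```bash
python3 w.py 0.25 566.8 194.3
```

```text
t 14.87 wound 2.156 r 44.9 z 145.6 resist 6.54 rad -0.89 Fz -1.4 w 18.3 q [ 0.21  0.47  1.55 -0.    1.12  0.39]
[[-0.0, -0.0007, -0.0021, 0], [-0.0, -0.0014, -0.0043, 0], [-0.0, -0.0019, -0.0065, 0], [-0.0, -0.0023, -0.0087, 0], [-0.0, -0.0026, -0.0109, 0]]
```

Emit:
{"op": "step_arm", "data": {
  "targets": [
    [[0,-0.0007,-0.0021,0],[0,-0.0014,-0.0043,0],[0,-0.0019,-0.0065,0],[0,-0.0023,-0.0087,0],[0,-0.0026,-0.0109,0]]
  ]
}}

```text
time: 15.28
tool_pos: [521.9, 195.7, 126.6]
tcp_rot: [-0.027, 1.566, -1.777]
contact_force: [1.2, -7.5, -0.8]
grip_width: 18.0
```

```bash
python3 w.py 0.25 566.8 194.3
```

```text
t 15.28 wound 2.366 r 44.9 z 145.6 resist 7.47 rad -1.46 Fz -0.8 w 18.0 q [ 0.22  0.47  1.54 -0.    1.13  0.41]
[[-0.0, -0.0003, -0.0022, 0], [-0.0, -0.0005, -0.0045, 0], [-0.0, -0.0005, -0.0067, 0], [-0.0, -0.0005, -0.009, 0], [-0.0001, -0.0003, -0.0112, 0]]
```

Emit:
{"op": "step_arm", "data": {
  "targets": [
    [[0,-0.0003,-0.0022,0],[0,-0.0005,-0.0045,0],[0,-0.0005,-0.0067,0],[0,-0.0005,-0.009,0],[0,-0.0003,-0.0112,0]]
  ]
}}

```text
time: 15.7
tool_pos: [523.1, 204.7, 126.5]
tcp_rot: [-0.107, 1.563, -1.858]
contact_force: [-1.0, -8.7, 2.1]
grip_width: 18.2
```

```bash
python3 w.py 0.2 566.8 194.3
```

```text
t 15.7 wound 2.571 r 44.9 z 145.5 resist 8.64 rad -1.1 Fz 2.1 w 18.2 q [ 0.24  0.48  1.53 -0.01  1.14  0.42]
[[-0.0, 0.0001, -0.0018, 0], [-0.0, 0.0003, -0.0036, 0], [-0.0, 0.0006, -0.0054, 0], [-0.0001, 0.0009, -0.0071, 0], [-0.0001, 0.0013, -0.0089, 0]]
```

Emit:
{"op": "step_arm", "data": {
  "targets": [
    [[0,0.0001,-0.0011,0],[0,0.0002,-0.0022,0],[0,0.0003,-0.0033,0],[0,0.0004,-0.0044,0],[0,0.0006,-0.0054,0]]
  ]
}}

```text
time: 16.12
tool_pos: [524.0, 208.0, 126.5]
tcp_rot: [-0.164, 1.559, -1.915]
contact_force: [-1.9, -10.0, 2.7]
grip_width: 18.0
```

```bash
python3 w.py 0.12 566.8 194.3
```

```text
t 16.12 wound 2.648 r 44.9 z 145.5 resist 10.12 rad -1.28 Fz 2.7 w 18.0 q [ 0.25  0.49  1.52 -0.01  1.14  0.43]
[[-0.0, 0.0001, -0.0011, 0], [-0.0, 0.0003, -0.0021, 0], [-0.0, 0.0005, -0.0032, 0], [-0.0001, 0.0007, -0.0043, 0], [-0.0001, 0.001, -0.0053, 0]]
```

Emit:
{"op": "step_arm", "data": {
  "targets": [
    [[0,0.0001,-0.0011,0],[0,0.0003,-0.0021,0],[0,0.0005,-0.0032,0],[0,0.0007,-0.0043,0],[0,0.001,-0.0053,0]]
  ]
}}

```text
time: 16.53
tool_pos: [525.1, 210.9, 126.5]
tcp_rot: [-0.215, 1.555, -1.966]
contact_force: [-2.2, -9.1, 4.2]
grip_width: 18.3
```

```bash
python3 w.py 0.05 566.8 194.3
```

```text
t 16.53 wound 2.719 r 44.9 z 145.5 resist 9.2 rad -1.41 Fz 4.2 w 18.3 q [ 0.25  0.49  1.51 -0.01  1.15  0.44]
[[-0.0, 0.0001, -0.0004, 0], [-0.0, 0.0001, -0.0009, 0], [-0.0, 0.0002, -0.0013, 0], [-0.0, 0.0003, -0.0018, 0], [-0.0, 0.0004, -0.0022, 0]]
```

Emit:
{"op": "step_arm", "data": {
  "targets": [
    [[0,0.0002,-0.0011,0],[0,0.0003,-0.0021,0],[0,0.0005,-0.0031,0],[0,0.0008,-0.0042,0],[0,0.001,-0.0052,0]]
  ]
}}

```text
time: 16.95
tool_pos: [526.2, 213.5, 126.5]
tcp_rot: [-0.238, 1.55, -1.989]
contact_force: [-2.8, -10.9, 3.8]
grip_width: 18.5
```

```bash
python3 w.py 0.1 566.8 194.3
```

```text
t 16.95 wound 2.782 r 45.0 z 145.5 resist 11.03 rad -2.25 Fz 3.8 w 18.5 q [ 0.26  0.5   1.5  -0.02  1.16  0.45]
[[-0.0, 0.0002, -0.0009, 0], [-0.0, 0.0005, -0.0017, 0], [-0.0001, 0.0008, -0.0026, 0], [-0.0001, 0.0011, -0.0034, 0], [-0.0001, 0.0014, -0.0043, 0]]
```

Emit:
{"op": "step_arm", "data": {
  "targets": [
    [[0,0.0002,-0.0008,0],[0,0.0004,-0.0016,0],[0,0.0006,-0.0022,0],[0,0.0008,-0.0029,0],[0,0.001,-0.0036,0]]
  ]
}}

```text
time: 17.37
tool_pos: [526.7, 214.7, 126.4]
tcp_rot: [-0.27, 1.545, -2.021]
contact_force: [-3.3, -10.3, 4.7]
grip_width: 17.9
```

```bash
python3 w.py 0.1 566.8 194.3
```

```text
t 17.37 wound 2.814 r 44.9 z 145.4 resist 10.68 rad -1.84 Fz 4.7 w 17.9 q [ 0.26  0.5   1.49 -0.02  1.16  0.45]
[[-0.0, 0.0003, -0.0009, 0], [-0.0, 0.0005, -0.0017, 0], [-0.0001, 0.0008, -0.0026, 0], [-0.0001, 0.0012, -0.0034, 0], [-0.0001, 0.0015, -0.0042, 0]]
```

The resistance is about 4 N over free running (11.0 N, then 10.7 N, against 7.1 N). The geometry puts contact at about 2.50 rad with 2.81 rad wound, which gives about 4.2 N, or about 26 N at the jaw. I stop winding here and let go.

Emit:
{"op": "step_arm", "data": {
  "targets": [
    [[0,0,0,0],[0,0,0,0],[0,0,0,0],[0,0,0,0],[0,0,0,0]]
  ],
  "jaw": 0.45
}}

```text
time: 17.78
tool_pos: [526.7, 215.1, 126.4]
tcp_rot: [-0.273, 1.546, -2.024]
contact_force: [-0.1, -0.5, -0.1]
grip_width: 46.6
```

```bash
python3 g.py 526.7 214.7 230; python3 - <<'E'
from h import *
c=cap("side"); cv2.imwrite("pics/s6.png",cv2.resize(c["color"][120:270,190:390,::-1],None,fx=4,fy=4))
E
```

```text
t 17.78 pos [526.7 215.1 126.4] F [-0.06 -0.49 -0.12] w 46.6 jawdir -10.3 q6 0.45
R [[-0.011, 0.984, -0.179], [-0.023, -0.179, -0.984], [-1.0, -0.007, 0.024]]
shift [-103.5   -0.7    2.9] turn 0
```

View pics/s6.png

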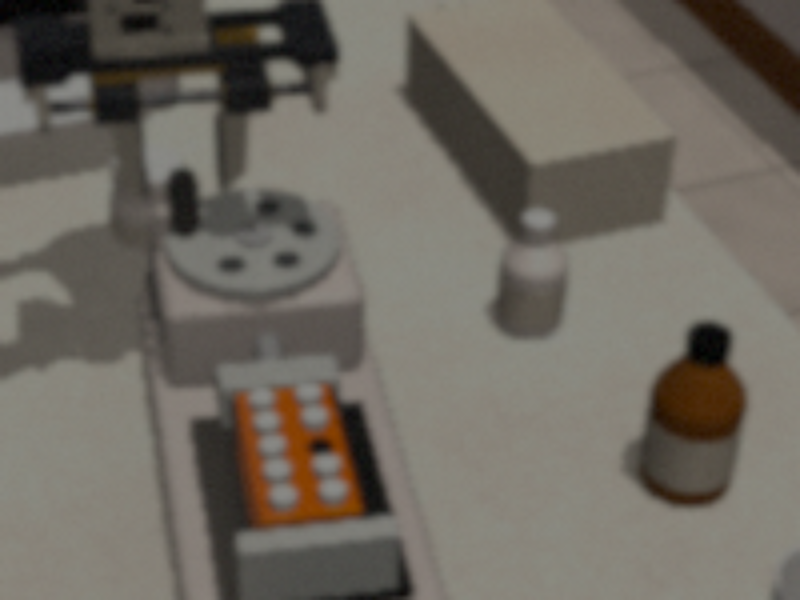

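The crop shows the knob at (183,200), free between the open fingers. The rack sits between jaw and fence, with its fence end at row 522. I retreat straight up.

Emit:
{"op": "step_arm", "data": {
  "targets": [
    [[-0.01,0,0.0003,0],[-0.025,0,0.0006,0],[-0.045,0,0.001,0],[-0.065,0,0.0016,0],[-0.085,0,0.002,0]]
  ]
}}

```text
time: 18.25
tool_pos: [527.3, 215.1, 213.1]
tcp_rot: [-0.262, 1.546, -2.013]
contact_force: [-0.2, 0.3, 0.4]
grip_width: 50.0
```

Emit:
{"op": "step_arm", "data": {
  "targets": [
    [[-0.02,0,0,0],[-0.03,0,0,0],[-0.035,0,0,0],[-0.035,0,0,0],[-0.035,0,0,0]]
  ]
}}

```text
time: 18.67
tool_pos: [527.3, 215.9, 247.3]
tcp_rot: [-0.3, 1.545, -2.05]
contact_force: [-0.7, 0.0, -0.4]
grip_width: 50.5
```

Emit:
{"op": "step_arm", "data": {
  "targets": [
    [[0,0,0,0],[0,0,0,0],[0,0,0,0],[0,0,0,0],[0,0,0,0]]
  ]
}}

```text
time: 19.08
tool_pos: [527.2, 215.8, 247.0]
tcp_rot: [-0.317, 1.545, -2.068]
contact_force: [0.1, -0.4, 0.5]
grip_width: 51.0
```

```bash
python3 - <<'E'
from h import *
ym=np.array([.177,.984]);xm=np.array([.984,-.177])
c=cap("side"); P=cloud(c);Z=P[...,2];col=cv2.cvtColor(c["color"],cv2.COLOR_RGB2HSV)
cv2.imwrite("pics/s7.png",cv2.resize(c["color"][120:270,190:390,::-1],None,fx=4,fy=4))
a=(P[...,:2]-[530.7,7.9])@ym; b=(P[...,:2]-[530.7,7.9])@xm
m=(abs(a)<90)&(abs(b)<70)&(col[...,0]<18)&(col[...,1]>150)&(col[...,2]>60)&(Z>70)
print("a",np.percentile(a[m],[1,5,95,99]).round(1),"b",np.percentile(b[m],[1,50,99]).round(1))
k=(abs(P[...,0]-530)<30)&(abs(P[...,1]-212)<40)&(Z>122)&(Z<165)&(c["color"].max(2)<60); print("knob",P[k].mean(0).round(1))
o=bot.get_obs();print(o["time"],o["tool_pos"],o["contact_force"],o["dq"].round(3))
E
```

```text
a [-57.5 -55.5  45.3  53.2] b [-28.4   0.2  27.6]
knob [525.6 207.6 143.2]
19.1333 [527.20565924 215.85199586 247.07389881] [ 0.56025565 -0.07825188 -0.02058132] [-0.    -0.003 -0.001  0.001 -0.     0.   ]
```

View pics/s7.png

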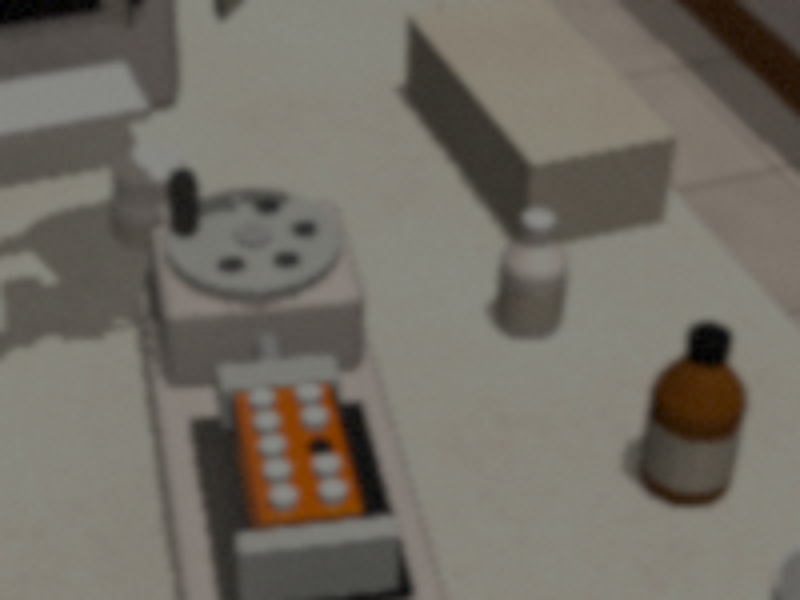

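The rack has moved 6 mm to home against the fence and is still centred. The knob has stayed put at (183,200), and the gripper is clear of everything. I'm handing in.

```bash
python3 -c "
from plant import bot
print(bot.close_job())"
```

```text
the job is handed in; nothing more can be done
None
```

The rack is clamped against the fence and the job is handed in at about 19 s of the 61 s allowed; the hand-in reports no verdict. I set the rack down with about 6 mm to spare, wound the crank about 2.8 rad clockwise, let go and lifted the gripper straight up.

- **Rack position:** the last camera check shows it about 6 mm nearer the fence than where I put it down, so at home. It is centred to within about 1 mm.
- **Clamp force:** the knob ran free at about 7.1 N. The last readings were 10.1, 9.2, 11.0 and 10.7 N. They scatter by about 1 N, and the last is 3.5 N over free running, slightly under the 4 to 5 N asked for. Fitting them to the wound angle gives about 4.2 N over free, roughly 26 N at the jaw. I did not measure the jaw force directly.
- **After release:** the knob stayed where I left it, the gripper reads no contact force, and the bottles in view had not moved. I did not re-check the other bystanders.

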